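# Bolt the carved door and clip its cover down

## Robot

A 7-joint arm with a two-finger parallel gripper is mounted at the origin on the work surface. World frame = base frame: x ahead of the robot, y to its left, z up, the work surface at z = 0. Lengths are in m, angles in rad, forces in N, time in s.
With the tool pointing down it reaches from about 0.35 to 0.9 m from the base axis. Payload 8.1 kg.
Tool frame: the origin (TCP) lies at the very end of the fingers, on their centre line; the grasp point (between the pads) lies 19 mm behind it (grasp_offset is the distance from the TCP to the grasp point, in m); z points along the fingers, y is the line along which they close (so a half turn about z gives the same grasp; the last joint's range is limited). The gripper opens to 92 mm and grips with 3 to 60 N. Pads are 19 mm wide; open, the fingers measure 130 mm over their backs; the gripper's body (75 mm by 190 mm) begins 47 mm behind the grasp point.
Start: joints at [-1.273, 0.434, 0.025, 1.573, -0.012, 1.134, -0.075], TCP at [0.244, 0.575, 0.227] pointing down, gripper open.
Joint ranges: [-2.62, 2.62], [-0.44, 2.09], [-1.27, 1.32], [0.08, 2.57], [-1.32, 4.46], [0.12, 2], [-2.74, 2.74]. Speed limits (rad/s): [2.22, 2.22, 3.01, 3.01, 3.14, 3.14, 3.14].

## Interface

Orientations are given as a rotation vector (axis times angle).
In Python, from cell import observe, get_image, camera_params, sign_off, silhouettes, grasp_offset gives the robot as it stands. The module is installed in compiled form; this text tells all that it offers.
- The arm moves only by the tool jog_arm, never from a script. Its argument "motion" is a list that holds one entry, the list of rows, each a list of 7 numbers: the shift along the tool's x, y, z in m, then the turn, a rotation vector about the tool's x, y, z in rad, then the closure, from -1 (fully open) to 1 (shut), so that 0 is half open. In form: [[[dx, dy, dz, wx, wy, wz, hand], ...]]. A call has 1 to 10 rows; each row is the pose to reach, as a shift and turn from the pose commanded when the call began, along the tool's axes at that moment; what a row does not reach only later rows make up. A row lasts 1/12 s, in which the tool goes at most 41.7 mm and 7.16 degrees, less where a joint would pass 70% of its speed; a pose out of reach is approached as far as the arm can. A call with a gripper value outside its range is refused whole. The fingers move at their own pace and stop on an object; "force" is the grip in N (left out, the last holds). Time passes only in rows, so rows that repeat a pose let the fingers close. It gives the time, the measured TCP pose, the force, the opening and the grip force at its end, in the units of the state.
- observe(): the state, without advancing time (a new reading comes with each control period).
- get_image(name): name is "scene" or "side" or "wrist"; returns the picture (384x512x3 uint8, red, green, blue); there is no depth.
- camera_params(name): a dict with "vertical_fov" (degrees; the focal length in pixels is half the picture's height over the tangent of half this angle, whatever the lens; pixels are square), "cx", "cy" (the principal point, pixels), "T" (4x4, takes a point from camera to world coordinates). Camera axes: x right, y down, z forward; pixel columns grow to the right and rows downward; lengths in m; the calibration is good to about 2 mm. The wrist camera is an equidistant fisheye: a pixel r from the principal point sees the ray r / f radians off the axis. A picture is of the moment at which its call begins: read the wrist's pose just before it. camera_params takes no time and is no camera call; for the wrist camera it gives the pose at the moment of the call.
- sign_off(): hands the job in; it is judged then, once.
Trained networks look in the newest picture that a camera, given by its name, has taken for a name from the list of things; names that differ only in an ending like _2 or _b are one class to them, and where a whole thing is asked for, a point or a joint stands for the part that bears it (a point fixed in the world has none). Each returns a list of dicts, best first, with "p" (0 to 1); they miss things now and then, are a little off and sometimes report something else, mostly with a low value. They report only what shows in the picture. A call takes as long as a camera call.
- silhouettes(query, camera): "mask" (384x512 bool, what is visible of it) and "pixel" ([column, row] in pixels, amid what is visible of it).
The state is a dict: "clock": time; "joints": joint angles; "dq": joint speeds; "joint_efforts": joint torques, N m; "position": TCP position; "ee_rot": TCP orientation; "force": force on the tool from outside, world axes, zero at the start; "ft_torque": the same for the moment, N m; "width": opening from 0.0 (shut) to 1.0 (fully open); "gripper_force": force on a finger pad.
Only numpy, scipy, OpenCV 4.12 (cv2) and the standard library are available. Lean on these libraries where they do the work, as an engineer would, in place of code of your own. Each camera call takes 0.05 s, during which the arm holds its last target. There are 200 camera calls.

## Task

Slide the red-knobbed barrel bolt on the carved door fully home into its keeper, then pick up the blue snap cover, set it centred and lengthwise over the clip base on the bolt track and press it down until it snaps and sits fully home. Finish while still pressing it down firmly with the gripper: do not let go. Leave the sanding block, the chisel and the wax tin where they are.

Things in the scene. Friction and masses are not known exactly. Their poses are not given: they have to be found in the camera images.
- panel: Carved door and frame stile lying flat on the bench as one fixed slab, 180 mm (x) by 270 mm (y from -150 to +120), 22 mm thick; origin on the underside on the bolt line, z up. The bolt runs along its y at x = 0: clip base at y = -50 mm, brass guide at y = +30, brass keeper on the stile at y = +88; guide and keeper rise 18 mm above the slab.
- bolt (a joint): Travel of the barrel bolt along the panel's +y, in m: 0 = fully drawn, 0.045 = fully home at its stop with its nose in the keeper. Starts near 0. It stays where it is left; sliding takes about 2 to 3 N.
- bolt_knob (a point): Centre of the top of the bolt's upright red knob, 12 mm diameter, red part 22 mm tall, top 44 mm above the slab (66 mm above the bench); moves with the bolt. While drawn it stands between the clip base's cheeks and blocks the cover; with the bolt home it stands 39 mm from the clip centre towards the panel's +y.
- clip_centre (a point): Centre of the clip base, on the slab's top face (22 mm above the bench); axes as the panel's. The fully home cover has its origin 4.5 mm above this point and its y along this y.
- clip_base: Fixed clip base, origin and axes as clip_centre: brass plate 46 (x) by 50 (y) mm with two upright steel cheeks 46 mm long in y, 7 mm thick, outer faces at x = +-14 mm, tops 20 mm above the slab (the home cover's roof rests on them). Outside each cheek is a dark spring-loaded roller along y, 8 mm diameter, axis 14 mm above the slab, reaching out to x = +-19 mm.
- cover: Loose blue snap cover shaped like a bridge, 54 (x) by 50 (y) mm, 46.5 mm tall, about 90 g, standing on its skirts; origin at the centre of its underside, z up; half a turn about z makes no difference. Skirts along y at x = +-22 to 27 mm, 15.5 mm tall, with inward brass beads at their feet (32 mm clear between). Roof's upper face 21.5 mm above the origin.
- cover_rib (a point): Centre of the top of the cover's gripping rib (46.5 mm above the cover's origin): rib 20 mm thick in the cover's x, 44 mm long in y, 25 mm tall above the roof. Set on the rollers, the cover's origin is about 16 mm above clip_centre; pushing it down takes about 15 N (under 20), then the force drops as the beads snap under the rollers and the roof meets the cheeks.
- sanding_block: Loose cork sanding block, 50 by 80 by 29 mm, origin at the centre of its underside. Bystander.
- chisel: Loose carving chisel lying along its y, about 250 mm long and 30 mm thick: wooden handle towards -y, steel blade towards +y; origin between them, on the bench. Bystander.
- wax_tin: Loose round yellow wax tin with an aluminium lid, 62 mm diameter, 46 mm tall, origin at the centre of its underside. Bystander.

How it is judged:
By the outcome, as a careful person would: the job done as asked, in the order asked, and still so for the second after the job is handed in, while the arm keeps its last pose, push and grip.
It also fails if it takes over 48 s, if anything falls off the work surface, if the arm or the gripper's body presses on something with over 40 N, if the wrist force passes 120 N, or if a joint passes its speed limit or range.

## Working session

There is one attempt and no reset: what is moved stays moved. The work goes in short steps, Python scripts to look and compute and a tool call to move; the robot and the scene stay as the last step left them, time stands still between calls to the robot, and variables do not carry over. Pictures are saved under pics/ and viewed, at most 10 in all, crops included, and the job is handed in when it is done.

Besides the shell and the picture viewer there is one more tool, called after "Call:" as a command line: name --argument value ..., lists and objects as JSON in quotes. jog_arm: Moves the arm, as the interface text tells. Its arguments: {"type":"object","properties":{"motion":{"type":"array"},"force":{"type":"number"}},"required":["motion"]}

```bash
mkdir -p pics; python3 - <<'E'
from cell import *
import cv2,numpy as np
s=observe();print({k:np.round(v,3).tolist() for k,v in s.items()},grasp_offset)
ims=[]
for n in("scene","side","wrist"):
    im=get_image(n);ims.append(im);cv2.imwrite(f"pics/{n}0.png",im[:,:,::-1])
    p=camera_params(n);print(n,p["vertical_fov"],p["cx"],p["cy"],np.round(p["T"],3).tolist())
    for q in("bolt_knob","cover","clip_base","panel","chisel","wax_tin","sanding_block"):
        r=silhouettes(q,n)
        print(q,[(round(float(d["p"]),2),np.round(d["pixel"]).tolist(),int(d["mask"].sum())) for d in r[:2]])
a=np.hstack(ims[:2]);cv2.imwrite("pics/ab.png",cv2.resize(a,(800,300))[:,:,::-1])
E
```

```text
{'clock': 0.0, 'joints': [-1.273, 0.435, 0.025, 1.574, -0.012, 1.134, -0.075], 'dq': [0.0, -0.002, 0.001, 0.0, -0.001, -0.001, 0.002], 'joint_efforts': [0.002, -66.783, 0.986, -31.446, -0.06, 0.043, 0.0], 'position': [0.244, 0.575, 0.226], 'ee_rot': [-0.625, -3.079, 0.003], 'force': [0.237, -0.997, 0.267], 'ft_torque': [0.037, -0.017, 0.005], 'gripper_force': 0.0, 'width': 0.998} 0.0188
scene 51.44377719302224 263.62623903936384 187.98190493394068 [[-0.31, 0.65, -0.694, 1.381], [0.951, 0.218, -0.221, 0.239], [0.007, -0.728, -0.685, 0.806], [0.0, 0.0, 0.0, 1.0]]
bolt_knob [(0.67, [263.0, 180.0], 54)]
cover [(0.81, [170.0, 146.0], 269)]
clip_base [(0.69, [252.0, 177.0], 217)]
panel [(0.96, [262.0, 188.0], 4428), (0.71, [255.0, 175.0], 105)]
chisel [(0.66, [225.0, 234.0], 681)]
wax_tin [(0.56, [146.0, 190.0], 513), (0.42, [169.0, 145.0], 266)]
sanding_block [(0.88, [404.0, 192.0], 577)]
side 43.06274082286609 255.43968532101388 197.24613524477527 [[0.894, -0.332, 0.301, 0.192], [-0.448, -0.644, 0.62, -0.876], [-0.012, -0.689, -0.724, 1.111], [0.0, 0.0, 0.0, 1.0]]
bolt_knob [(0.4, [244.0, 225.0], 81)]
cover [(0.66, [273.0, 333.0], 499)]
clip_base [(0.71, [244.0, 237.0], 118)]
panel [(0.81, [241.0, 228.0], 4671)]
chisel [(0.84, [311.0, 210.0], 467)]
wax_tin [(0.88, [338.0, 286.0], 593)]
sanding_block [(0.8, [172.0, 158.0], 364)]
wrist 65.70646984690485 256.8504228850381 196.40260849468893 [[0.389, 0.893, 0.225, 0.184], [0.921, -0.378, -0.095, 0.602], [0.001, 0.244, -0.97, 0.383], [0.0, 0.0, 0.0, 1.0]]
bolt_knob []
cover []
clip_base []
panel []
chisel []
wax_tin []
sanding_block []
```

View pics/scene0.png

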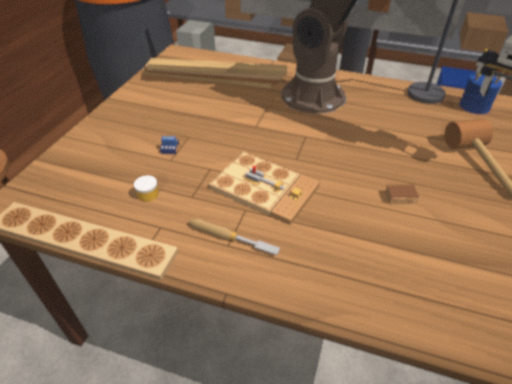

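View pics/side0.png

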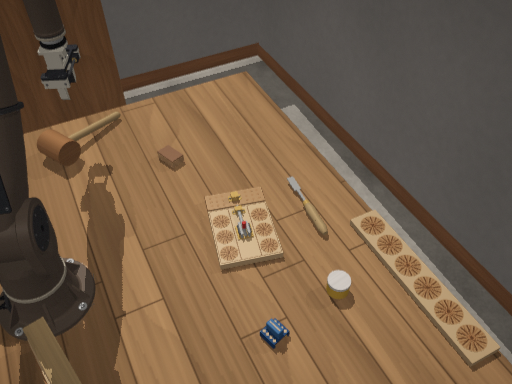

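Scene: the panel is near (262,188), with the knob at about (256,172) and the keeper at (295,192). The cover is at (170,145) and the tin, chisel and cork block are clear of both. In the side view the keeper is at (235,196) and the cover at (274,333).

```bash
cat > h.py <<'E'
from cell import *
import numpy as np, cv2
from scipy.optimize import minimize
from scipy.spatial.transform import Rotation as R
def proj(P,p,fish=False):
    T=np.linalg.inv(p["T"]);c=np.atleast_2d(P)@T[:3,:3].T+T[:3,3]
    f=192/np.tan(np.radians(p["vertical_fov"])/2)
    if fish:
        r=np.hypot(c[:,0],c[:,1])+1e-12;k=f*np.arctan2(r,c[:,2])/r
    else: k=f/c[:,2]
    return np.c_[p["cx"]+k*c[:,0],p["cy"]+k*c[:,1]]
def ray(px,p,z,fish=False):
    f=192/np.tan(np.radians(p["vertical_fov"])/2);d=(np.array(px,float)-[p["cx"],p["cy"]])/f
    if fish:
        t=np.hypot(*d)+1e-12;v=np.r_[d/t*np.sin(t),np.cos(t)]
    else: v=np.r_[d,1]
    v=p["T"][:3,:3]@v;o=p["T"][:3,3];return o+v*(z-o[2])/v[2]
def box(x0,x1,y0,y1,z0,z1): return np.array([[x,y,z] for x in np.linspace(x0,x1,5) for y in np.linspace(y0,y1,5) for z in(z0,z1)])
M={"panel":[box(-.09,.09,-.15,.12,0,.022)],
"cover":[box(-.027,.027,-.025,.025,0,.0215),box(-.01,.01,-.022,.022,.0215,.0465)],
"chisel":[box(-.012,.012,-.125,.125,0,.02)],"sanding_block":[box(-.025,.025,-.04,.04,0,.029)]}
def place(P,x,z0=0): c,s=np.cos(x[2]),np.sin(x[2]);return P@np.array([[c,s,0],[-s,c,0],[0,0,1]])+[x[0],x[1],z0]
def fit(name,obs,x0,z0=0):
    """obs: list of (mask,params,fish); maximise IoU over x,y,yaw"""
    def cost(x,full=False):
        t=[]
        for m,p,fi in obs:
            im=np.zeros((384*4,512*4),np.uint8)
            for B in M[name]:
                h=cv2.convexHull(np.round(proj(place(B,x,z0),p,fi)*4+1.5).astype(np.int32));cv2.fillConvexPoly(im,h,255)
            a=cv2.resize(im,(512,384),interpolation=cv2.INTER_AREA)/255.
            t.append(1-np.minimum(a,m).sum()/np.maximum(a,m).sum())
        return t if full else sum(t)
    best=None
    for yaw in x0[2]:
        s=np.array([[x0[0],x0[1],yaw]]*4)+np.vstack([np.zeros(3),np.diag([.01,.01,.15])])
        r=minimize(cost,s[0],method="Nelder-Mead",options=dict(initial_simplex=s,xatol=1e-5,fatol=1e-5))
        if best is None or r.fun<best.fun: best=r
    return best.x,cost(best.x,True)
E
python3 - <<'E'
from h import *
for n in("scene","side"): get_image(n)
P={n:camera_params(n) for n in("scene","side")}
for q in("panel","cover"):
    o=[];c=[]
    for n in P:
        d=silhouettes(q,n)[0];o.append((d["mask"],P[n],False));c.append(ray(d["pixel"],P[n],.02))
    print(q,"rays",np.round(c,3).tolist())
    x0=np.mean(c,0)
    print(fit(q,o,(x0[0],x0[1],np.arange(8)*np.pi/8)))
for q in("bolt_knob","chisel","wax_tin","sanding_block"):
    print(q,[np.round(ray(d["pixel"],P[n],.05 if q=="bolt_knob" else .02),3).tolist() for n in P for d in silhouettes(q,n)[:1]])
for n,px in(("scene",(295,192)),("side",(235,196))): print("keeper",ray(px,P[n],.035))
E
```

```text
panel rays [[0.583, -0.011, 0.02], [0.56, -0.03, 0.02]]
(array([ 0.5567451 , -0.03333065,  2.90976971]), [np.float64(0.04070006629614187), np.float64(0.03915917159565696)])
cover rays [[0.484, -0.373, 0.02], [0.486, -0.371, 0.02]]
(array([ 0.48375779, -0.36932696,  3.389828  ]), [np.float64(0.20159385725088708), np.float64(0.11213033492951863)])
bolt_knob [[0.589, -0.003, 0.05], [0.553, -0.044, 0.05]]
chisel [[0.785, -0.045, 0.02], [0.771, -0.054, 0.02]]
wax_tin [[0.696, -0.333, 0.02], [0.699, -0.322, 0.02]]
sanding_block [[0.467, 0.376, 0.02], [0.483, 0.36, 0.02]]
keeper [0.58759914 0.0784947  0.035     ]
keeper [0.58647389 0.07916868 0.035     ]
```

```bash
cat >> h.py <<'E'
def goto(pos,yang,show=True):
    """tool-frame shift and turn to reach TCP pos, pointing down, tool y at world angle yang"""
    s=observe();R0=R.from_rotvec(s["ee_rot"]);best=None
    for a in(yang,yang+np.pi):
        y=np.array([np.cos(a),np.sin(a),0]);z=np.array([0,0,-1.]);Rt=R.from_matrix(np.c_[np.cross(y,z),y,z])
        w=(R0.inv()*Rt).as_rotvec()
        if best is None or np.linalg.norm(w)<np.linalg.norm(best): best=w
    t=R0.inv().apply(np.array(pos)-s["position"])
    print("t",round(s["clock"],2),"pos",np.round(s["position"],4),"shift",np.round(t,4),"turn",np.round(best,4),"F",np.round(s["force"],1));return t,best
E
python3 - <<'E'
from h import *
goto((.555,-.03,.25),-.232)
E
```

```text
t 1.9 pos [0.2439 0.5755 0.2267] shift [-0.5227 -0.4361 -0.0233] turn [ 0.    -0.     1.402] F [ 0.5 -0.   0.1]
```

Call:
jog_arm --motion '[[[-0.031,-0.026,-0.002,0,0,0.084,-1],[-0.062,-0.052,-0.003,0,0,0.168,-1],[-0.093,-0.078,-0.005,0,0,0.252,-1],[-0.124,-0.104,-0.006,0,0,0.336,-1],[-0.155,-0.13,-0.008,0,0,0.42,-1],[-0.186,-0.156,-0.009,0,0,0.504,-1],[-0.217,-0.182,-0.01,0,0,0.588,-1],[-0.248,-0.208,-0.011,0,0,0.672,-1],[-0.279,-0.234,-0.012,0,0,0.756,-1],[-0.31,-0.26,-0.013,0,0,0.84,-1]]]' --force 20

```text
clock: 2.73
position: [0.4284, 0.2133, 0.2401]
ee_rot: [-1.832, -2.552, -0.002]
force: [0.3, 0.6, -0.5]
width: 0.999
gripper_force: 0.0
```

```bash
python3 - <<'E'
from h import *
goto((.555,-.03,.25),-.232)
E
```

```text
t 2.73 pos [0.4284 0.2133 0.2401] shift [-0.271   0.0421 -0.01  ] turn [ 0.0006 -0.0008  0.5579] F [ 0.3  0.6 -0.5]
```

Call:
jog_arm --motion '[[[-0.034,0.005,-0.001,0,0,0.07,-1],[-0.068,0.01,-0.002,0,0,0.14,-1],[-0.102,0.016,-0.004,0,0,0.21,-1],[-0.136,0.021,-0.005,0,0,0.28,-1],[-0.17,0.026,-0.006,0,0,0.35,-1],[-0.204,0.032,-0.007,0,0,0.42,-1],[-0.238,0.037,-0.009,0,0,0.49,-1],[-0.271,0.042,-0.01,0,0,0.558,-1],[-0.271,0.042,-0.01,0,0,0.558,-1],[-0.271,0.042,-0.01,0,0,0.558,-1]]]'

```text
clock: 3.57
position: [0.5558, -0.0298, 0.2497]
ee_rot: [2.463, 1.949, -0.001]
force: [-0.2, 0.5, -0.2]
width: 0.999
gripper_force: 0.0
```

```bash
python3 - <<'E'
from h import *
goto((.5508,-.0586,.05),-.232)
p=camera_params("wrist");im=get_image("wrist")
for q in("panel","bolt_knob","clip_base","cover"):
    for d in silhouettes(q,"wrist")[:2]:
        m=d["mask"];print(q,round(d["p"],2),np.round(d["pixel"]),m.sum())
        if q=="panel": print(fit(q,[(m,p,True)],(.5637,-.0041,[-.232])))
        if q=="bolt_knob": print(ray(d["pixel"],p,.06,True)); im[m]=im[m]//2+[0,127,0]
for P in([0,-.05,.022],[0,-.056,.066],[0,.03,.04],[0,.088,.04],[.09,.12,.022],[-.09,.12,.022],[-.09,-.15,.022],[.09,-.15,.022]):
    u=proj(place(np.array([P]),(.5637,-.0041,-.232)),p,True)[0];print(P,u.round(1));cv2.circle(im,tuple(u.round().astype(int).tolist()),3,(255,0,255),1)
cv2.imwrite("pics/w1.png",cv2.resize(im,(800,600))[:,:,::-1])
E
```

```text
t 3.57 pos [ 0.5558 -0.0298  0.2497] shift [-0.029   0.0017  0.1998] turn [0.0005 0.0009 0.0001] F [-0.2  0.5 -0.2]
panel 0.64 [259. 154.] 24393
(array([ 5.66304573e-01, -3.93849103e-04, -2.28194881e-01]), [np.float64(0.0809721493545359)])
bolt_knob 0.7 [264. 166.] 547
[ 0.56720513 -0.01606852  0.06      ]
clip_base 0.57 [256. 184.] 723
clip_base 0.54 [257. 152.] 24761
[0, -0.05, 0.022] [258.5 191.3]
[0, -0.056, 0.066] [258.7 204.7]
[0, 0.03, 0.04] [258.7 131. ]
[0, 0.088, 0.04] [258.8  84.2]
[0.09, 0.12, 0.022] [328.   64.4]
[-0.09, 0.12, 0.022] [189.3  64. ]
[-0.09, -0.15, 0.022] [196.2 258.5]
[0.09, -0.15, 0.022] [320.2 258.6]
```

View pics/w1.png

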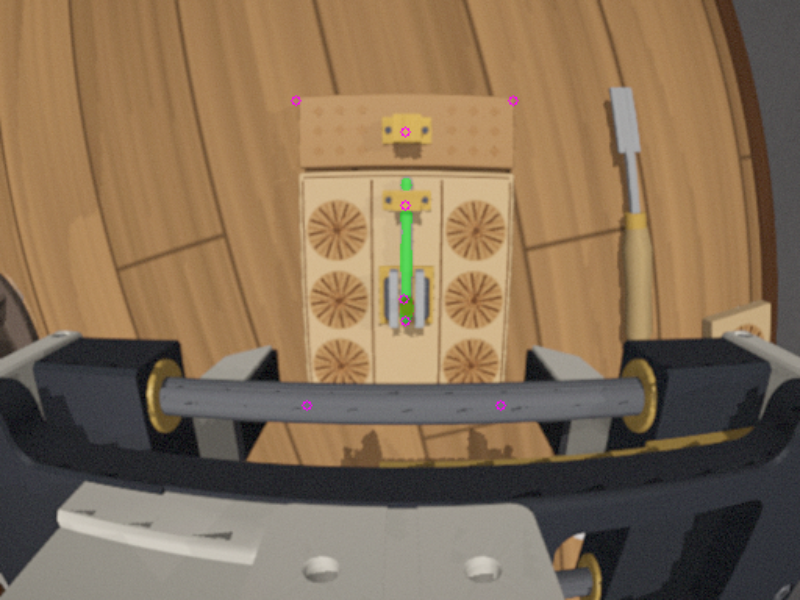

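The wrist view agrees with the fit to within about 2–3 mm. The clip plate centre is near (406,296), the knob between the cheeks is near (406,310), the guide is at (407,200) and the keeper at (407,128). Next I grip the knob.

Call:
jog_arm --motion '[[[-0.028,0.003,0.03,0,0,0,-1],[-0.028,0.003,0.068,0,0,0,-1],[-0.028,0.003,0.106,0,0,0,-0.5],[-0.028,0.003,0.144,0,0,0,-0.3],[-0.028,0.003,0.175,0,0,0,0],[-0.028,0.003,0.195,0,0,0,0.2],[-0.028,0.003,0.203,0,0,0,0.4],[-0.028,0.003,0.203,0,0,0,0.5],[-0.028,0.003,0.203,0,0,0,0.5]]]' --force 20

```text
clock: 4.57
position: [0.5524, -0.0552, 0.0475]
ee_rot: [2.459, 1.955, 0.001]
force: [0.5, 1.0, -0.0]
width: 0.541
gripper_force: 0.0
```

```bash
python3 - <<'E'
from h import *
goto((.5521,-.0574,.046),-.232)
print(observe()["width"])
get_image("wrist")
im=get_image("wrist");cv2.imwrite("pics/w2.png",cv2.resize(im,(800,600))[:,:,::-1])
E
```

```text
t 4.57 pos [ 0.5524 -0.0552  0.0475] shift [-0.0022  0.0002  0.0014] turn [ 0.0005 -0.0003  0.0047] F [ 0.5  1.  -0. ]
0.541149858844059
```

View pics/w2.png

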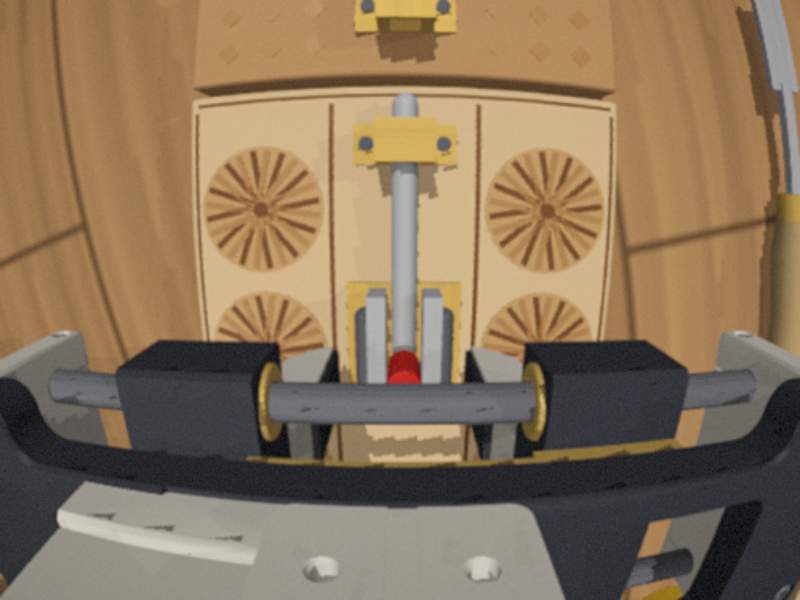

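The bolt lies on the finger centre line at column about 404 and the red knob at (404,365) is between the pads. I close on it.

Call:
jog_arm --motion '[[[-0.002,0.0,0.001,0,0,0,0.8],[-0.002,0.0,0.001,0,0,0,1],[-0.002,0.0,0.001,0,0,0,1],[-0.002,0.0,0.001,0,0,0,1],[-0.002,0.0,0.001,0,0,0,1],[-0.002,0.0,0.001,0,0,0,1]]]' --force 25

```text
clock: 5.17
position: [0.5532, -0.0579, 0.0463]
ee_rot: [2.458, 1.952, 0.003]
force: [4.6, -1.3, -1.8]
width: 0.12
gripper_force: 25.0
```

```bash
python3 - <<'E'
from h import *
goto((.5521,-.0574,.046),-.232)
s=observe();print(s["width"]*92,s["gripper_force"])
p=camera_params("wrist");get_image("wrist")
O=np.array([.5637,-.0041]);y=np.array([-np.sin(-.232),np.cos(-.232)]);x=np.array([y[1],-y[0]])
for n,px,z in(("pl",(195,98),.022),("pr",(614,98),.022),("keeperL",(356,30),.022),("clipTL",(347,283),.023),("clipTR",(461,283),.023),("cheekL",(376,290),.042),("cheekR",(432,290),.042)):
    w=ray(np.array(px)/1.5625,p,z,True)[:2]-O;print(n,np.round([w@x*1e3,w@y*1e3],1))
E
```

```text
t 5.17 pos [ 0.5532 -0.0579  0.0463] shift [ 0.0002 -0.0012  0.0003] turn [ 0.0034 -0.0001  0.0038] F [ 4.6 -1.3 -1.8]
11.06552654215227 25.004634261131287
pl [-83.4  54.6]
pr [89.2 56. ]
keeperL [-16.5  78.2]
clipTL [-19.8 -23.5]
clipTR [ 25.3 -23.3]
cheekL [ -7.3 -22.3]
cheekR [ 12.5 -22.2]
```

Call:
jog_arm --motion '[[[0.003,0.001,0,0,0,0,1],[0.008,0.001,0,0,0,0,1],[0.013,0.001,0,0,0,0,1],[0.018,0.001,0,0,0,0,1],[0.023,0.001,0,0,0,0,1],[0.028,0.001,0,0,0,0,1],[0.033,0.001,0,0,0,0,1],[0.038,0.001,0,0,0,0,1],[0.042,0.001,0,0,0,0,1],[0.044,0.001,0,0,0,0,1]]]' --force 25

```text
clock: 6.05
position: [0.5627, -0.0178, 0.0462]
ee_rot: [2.459, 1.95, -0.003]
force: [-0.2, -17.5, 8.0]
width: 0.116
gripper_force: 25.0
```

Call:
jog_arm --motion '[[[0.001,0,0,0,0,0,1],[0.002,0,0,0,0,0,1],[0.003,0,0,0,0,0,1],[0.004,0,0,0,0,0,1],[0.004,0,0,0,0,0,1]]]'

```text
clock: 6.47
position: [0.5627, -0.0178, 0.0462]
ee_rot: [2.461, 1.944, -0.007]
force: [-2.1, -22.7, 9.3]
width: 0.121
gripper_force: 25.0
```

Call:
jog_arm --motion '[[[-0.002,0,0,0,0,0,1],[-0.004,0,0,0,0,0,0.8],[-0.004,0,0,0,0,0,0.5],[-0.004,0,0,0,0,0,0.5],[-0.004,0,-0.03,0,0,0,0.2],[-0.004,0,-0.07,0,0,0,0],[-0.02,0,-0.1,0,0,0,0],[-0.04,0,-0.12,0,0,0,-0.3],[-0.055,0,-0.12,0,0,0,-0.3],[-0.055,0,-0.12,0,0,0,-0.3]]]'

```text
clock: 7.3
position: [0.5502, -0.0667, 0.1669]
ee_rot: [2.462, 1.951, 0.001]
force: [-0.4, -0.2, -0.2]
width: 0.628
gripper_force: 0.0
```

```bash
python3 - <<'E'
from h import *
goto((.5548,-.052,.16),-.232)
p=camera_params("wrist");im=get_image("wrist")
np.savez("w3.npz",**p)
for q in("bolt_knob","clip_base"):
    for d in silhouettes(q,"wrist")[:2]: print(q,round(d["p"],2),np.round(d["pixel"]),d["mask"].sum())
x0=(.5663,-.0034,-.232)
for P in([0,-.011,.066],[-.023,-.025,.024],[.023,-.025,.024],[-.023,-.075,.024],[.023,-.075,.024],[-.014,-.027,.042],[.014,-.027,.042],[.014,-.073,.042],[-.014,-.073,.042],[0,-.05,.024]):
    u=proj(place(np.array([P]),x0),p,True)[0];print(P,(u*1.5625).round());cv2.circle(im,tuple(np.round(u*8).astype(int).tolist()),12,(255,0,255),1,cv2.LINE_AA,3)
cv2.imwrite("pics/w3.png",cv2.resize(im,(800,600),interpolation=cv2.INTER_CUBIC)[:,:,::-1])
E
```

```text
t 7.3 pos [ 0.5502 -0.0667  0.1669] shift [0.0154 0.0011 0.0069] turn [ 0.001  -0.0002  0.0016] F [-0.4 -0.2 -0.2]
bolt_knob 0.66 [264. 106.] 961
clip_base 0.86 [257. 171.] 1757
clip_base 0.5 [263. 110.] 802
[0, -0.011, 0.066] [404. 215.]
[-0.023, -0.025, 0.024] [368. 233.]
[0.023, -0.025, 0.024] [439. 234.]
[-0.023, -0.075, 0.024] [369. 309.]
[0.023, -0.075, 0.024] [438. 309.]
[-0.014, -0.027, 0.042] [381. 239.]
[0.014, -0.027, 0.042] [427. 239.]
[0.014, -0.073, 0.042] [426. 313.]
[-0.014, -0.073, 0.042] [381. 313.]
[0, -0.05, 0.024] [404. 272.]
```

View pics/w3.png

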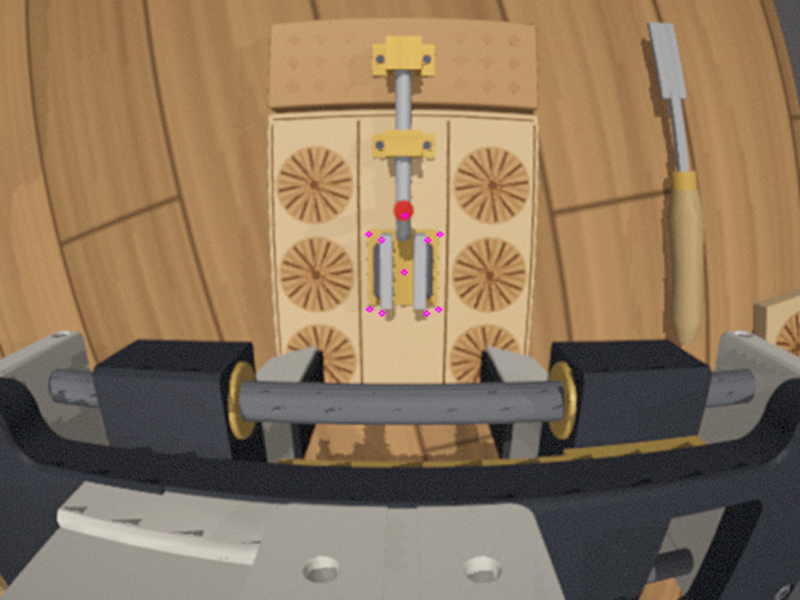

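The bolt nose is inside the keeper at (403,55) and the knob is at (403,210). The clip base is centred near (403,270), clear of the knob. The cover is next.

```bash
python3 - <<'E'
from h import *
goto((.4877,-.3848,.18),.248)
E
```

```text
t 7.45 pos [ 0.5503 -0.0628  0.1649] shift [-0.3278  0.0114 -0.0154] turn [-0.002  -0.0013 -0.4746] F [-0.3  0.2  0.7]
```

Call:
jog_arm --motion '[[[-0.035,0.001,-0.005,0,0,-0.05,-1],[-0.07,0.002,-0.01,0,0,-0.1,-1],[-0.105,0.003,-0.015,0,0,-0.15,-1],[-0.14,0.004,-0.015,0,0,-0.2,-1],[-0.175,0.006,-0.015,0,0,-0.25,-1],[-0.21,0.007,-0.015,0,0,-0.3,-1],[-0.245,0.008,-0.015,0,0,-0.35,-1],[-0.28,0.01,-0.015,0,0,-0.4,-1],[-0.315,0.011,-0.015,0,0,-0.45,-1],[-0.328,0.011,-0.015,0,0,-0.475,-1]]]'

```text
clock: 8.28
position: [0.4856, -0.3904, 0.1797]
ee_rot: [-1.931, -2.477, 0.004]
force: [-0.6, -0.9, 0.6]
width: 1.0
gripper_force: 0.0
```

Call:
jog_arm --motion '[[[0,0,0,0,0,0,-1],[0,0,0,0,0,0,-1],[0,0,0,0,0,0,-1],[0,0,0,0,0,0,-1]]]'

```text
clock: 8.62
position: [0.4886, -0.3842, 0.1801]
ee_rot: [-1.927, -2.48, -0.002]
force: [0.0, -0.3, -0.6]
width: 1.005
gripper_force: 0.0
```

```bash
python3 - <<'E'
from h import *
goto((.4877,-.3848,.18),.248)
p=camera_params("wrist");im=get_image("wrist")
for d in silhouettes("cover","wrist")[:2]:
    m=d["mask"];print(round(d["p"],2),np.round(d["pixel"]),m.sum())
    r=fit("cover",[(m,p,True)],(.4838,-.3693,[.248,.248+np.pi/2]));print(r)
    x=r[0]
    for P in([.01,.022,.0465],[.01,-.022,.0465],[-.01,.022,.0465],[-.01,-.022,.0465],[.027,.025,.0215],[-.027,.025,.0215],[.027,-.025,.0215],[-.027,-.025,.0215]):
        u=proj(place(np.array([P]),x),p,True)[0];cv2.circle(im,tuple(np.round(u*8).astype(int).tolist()),12,(255,0,255),1,cv2.LINE_AA,3)
cv2.imwrite("pics/w4.png",cv2.resize(im,(800,600),interpolation=cv2.INTER_CUBIC)[:,:,::-1])
E
```

```text
t 8.62 pos [ 0.4886 -0.3842  0.1801] shift [-0.0004 -0.001   0.0001] turn [-0.     -0.0018  0.0016] F [ 0.  -0.3 -0.6]
0.56 [255. 169.] 2317
(array([ 0.48391257, -0.3668382 ,  0.27385475]), [np.float64(0.058122193777863096)])
```

View pics/w4.png

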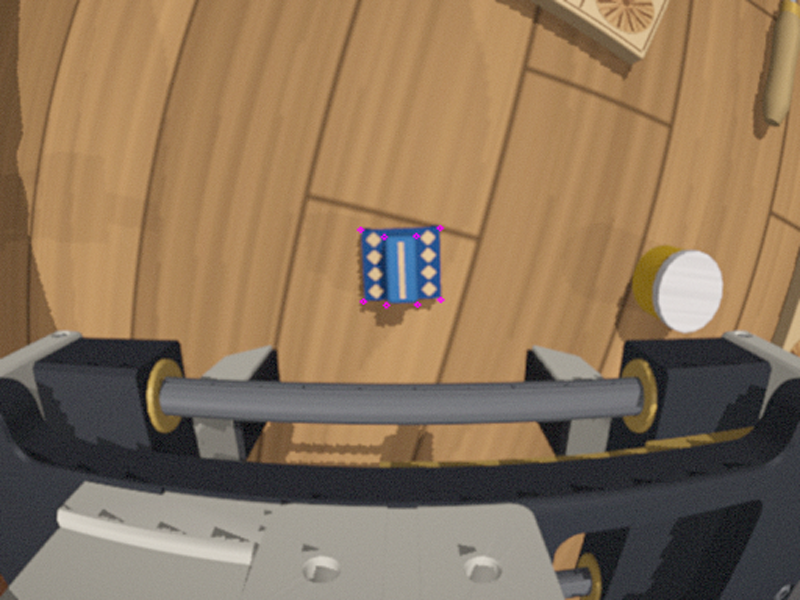

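The model overlay fits the cover well: the roof corners are at (361,230) to (441,300) and the rib is upright in the picture. I grasp it now.

```bash
python3 - <<'E'
from h import *
goto((.4839,-.3668,.0245),.268)
E
```

```text
t 8.72 pos [ 0.4884 -0.3848  0.1805] shift [1.84e-02 1.00e-04 1.56e-01] turn [ 0.0002 -0.0009 -0.0188] F [-0.1 -0.2  0.2]
```

Call:
jog_arm --motion '[[[0.018,0,0.035,0,0,-0.019,-0.6],[0.018,0,0.07,0,0,-0.019,-0.3],[0.018,0,0.1,0,0,-0.019,-0.1],[0.018,0,0.13,0,0,-0.019,-0.1],[0.018,0,0.15,0,0,-0.019,-0.1],[0.018,0,0.156,0,0,-0.019,-0.1],[0.018,0,0.156,0,0,-0.019,0.3],[0.018,0,0.156,0,0,-0.019,0.6],[0.018,0,0.156,0,0,-0.019,1],[0.018,0,0.156,0,0,-0.019,1]]]' --force 40

```text
clock: 9.55
position: [0.4838, -0.3698, 0.0263]
ee_rot: [1.906, 2.494, 0.0]
force: [-0.4, 0.5, 0.3]
width: 0.323
gripper_force: 0.0
```

Call:
jog_arm --motion '[[[0,0,0,0,0,0,1],[0,0,0,0,0,0,1],[0,0,0,0,0,0,1],[0,0,-0.01,0,0,0,1],[0,0,-0.04,0,0,0,1],[0,0,-0.08,0,0,0,1],[0,0,-0.12,0,0,0,1],[0,0,-0.12,0,0,0,1],[0,0,-0.12,0,0,0,1],[0,0,-0.12,0,0,0,1]]]'

```text
clock: 10.38
position: [0.4829, -0.3688, 0.1449]
ee_rot: [1.907, 2.496, 0.001]
force: [0.1, 0.1, -0.9]
width: 0.216
gripper_force: 40.0
```

```bash
python3 - <<'E'
from h import *
s=observe();print(s["width"]*92,s["gripper_force"])
goto((.5547,-.0503,.12),-.232)
for n in("scene","side"):
    im=get_image(n);d=silhouettes("cover",n)
    if d: print(n,d[0]["p"],ray(d[0]["pixel"],camera_params(n),.13))
E
```

```text
19.82924229391888 39.951093792915344
t 10.38 pos [ 0.4829 -0.3688  0.1449] shift [0.2884 0.153  0.0251] turn [ 3.00e-04 -3.00e-04  4.98e-01] F [ 0.1  0.1 -0.9]
scene 0.81 [ 0.47539422 -0.3671619   0.13      ]
side 0.76 [ 0.48368847 -0.38200861  0.13      ]
```

Call:
jog_arm --motion '[[[0.032,0.017,0,0,0,0.055,1],[0.064,0.034,0,0,0,0.11,1],[0.096,0.051,0,0,0,0.165,1],[0.128,0.068,0,0,0,0.22,1],[0.16,0.085,0,0,0,0.275,1],[0.192,0.102,0,0,0,0.33,1],[0.224,0.119,0,0,0,0.385,1],[0.256,0.136,0,0,0,0.44,1],[0.279,0.148,0,0,0,0.48,1],[0.288,0.153,0,0,0,0.498,1]]]'

```text
clock: 11.42
position: [0.5553, -0.0455, 0.1435]
ee_rot: [-2.458, -1.952, 0.001]
force: [-0.5, 1.1, -0.6]
width: 0.214
gripper_force: 40.0
```

Call:
jog_arm --motion '[[[0,0,0,0,0,0,1],[0,0,0,0,0,0,1],[0,0,0,0,0,0,1],[0,0,0,0,0,0,1],[0,0,0,0,0,0,1],[0,0,0,0,0,0,1]]]'

```text
clock: 11.92
position: [0.5548, -0.0522, 0.1448]
ee_rot: [2.465, 1.947, -0.0]
force: [0.5, 0.7, -0.8]
width: 0.216
gripper_force: 40.0
```

```bash
python3 - <<'E'
from h import *
s=observe();print(s["width"]*92,s["gripper_force"])
goto((.5547,-.0503,.12),-.232)
p=camera_params("wrist");im=get_image("wrist")
T=s["position"]
for q in("cover","bolt_knob"):
  for d in silhouettes(q,"wrist")[:1]:
    m=d["mask"];r,c=np.nonzero(m);print(q,d["p"],d["pixel"],r.min(),r.max(),c.min(),c.max())
x=(T[0],T[1],-.232)
for P in([.01,.022,.0465],[-.01,.022,.0465],[.027,.025,.0215],[-.027,.025,.0215],[.027,.025,0],[-.027,.025,0]):
    u=proj(place(np.array([P]),x,T[2]-.0255),p,True)[0];print(P,(u*1.5625).round(1));cv2.circle(im,tuple(np.round(u*8).astype(int).tolist()),12,(255,0,255),1,cv2.LINE_AA,3)
x0=(.5662,-.0016,-.232)
for P in([0,-.011,.066],[-.023,-.025,.024],[.023,-.025,.024],[0,.03,.04],[.09,.12,.022],[-.09,.12,.022]):
    u=proj(place(np.array([P]),x0),p,True)[0];print(P,(u*1.5625).round(1));cv2.circle(im,tuple(np.round(u*8).astype(int).tolist()),12,(0,255,0),1,cv2.LINE_AA,3)
cv2.imwrite("pics/w5.png",cv2.resize(im,(800,600),interpolation=cv2.INTER_CUBIC)[:,:,::-1])
E
```

```text
19.87122322930917 39.951133131980896
t 11.92 pos [ 0.5548 -0.0522  0.1448] shift [ 0.0018 -0.0005  0.0248] turn [ 0.      0.0001 -0.0017] F [ 0.5  0.7 -0.8]
cover 0.92 [257.5, 213.0] 185 288 209 303
bolt_knob 0.81 [261.3, 125.5] 54 171 249 262
[0.01, 0.022, 0.0465] [435.1 340.7]
[-0.01, 0.022, 0.0465] [370.1 340.8]
[0.027, 0.025, 0.0215] [477.4 310.7]
[-0.027, 0.025, 0.0215] [327.5 310.8]
[0.027, 0.025, 0] [469.1 297.3]
[-0.027, 0.025, 0] [335.6 297.4]
[0, -0.011, 0.066] [401.1 243.4]
[-0.023, -0.025, 0.024] [363.1 258.9]
[0.023, -0.025, 0.024] [439.3 258.9]
[0, 0.03, 0.04] [401.1 165.6]
[0.09, 0.12, 0.022] [545.7  33.5]
[-0.09, 0.12, 0.022] [256.5  33.8]
```

View pics/w5.png

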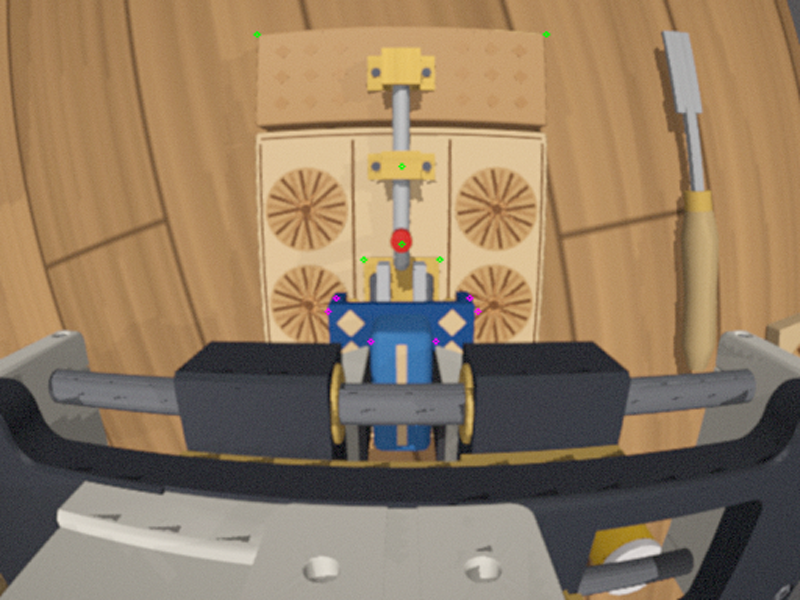

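The held cover's front roof edge is at row 302 (columns 330–474), so it sits about 2 mm forward of the TCP. The clip plate front is at row 257 and its centre at column 401. The knob is at (401,240) and clear, so I descend.

Call:
jog_arm --motion '[[[0.0005,0,0.02,0,0,0,1],[0.0005,0,0.04,0,0,0,1],[0.0005,0,0.055,0,0,0,1],[0.0005,0,0.065,0,0,0,1],[0.0005,0,0.072,0,0,0,1],[0.0005,0,0.074,0,0,0,1],[0.0005,0,0.074,0,0,0,1],[0.0005,0,0.074,0,0,0,1],[0.0005,0,0.074,0,0,0,1]]]' --force 55

```text
clock: 12.82
position: [0.5557, -0.0507, 0.0715]
ee_rot: [2.463, 1.949, 0.002]
force: [0.8, 0.7, 0.3]
width: 0.214
gripper_force: 55.0
```

```bash
cat > chk.py <<'E'
from h import *
s=observe();T=s["position"];goto((.5544,-.0517,.06),-.232)
M["coverpanel"]=M["cover"]
for n in("scene","side"):
    im=get_image(n);p=camera_params(n);o=[]
    for q in("cover","panel","bolt_knob"):
        d=silhouettes(q,n)
        if d: print(n,q,round(d[0]["p"],2),np.round(d[0]["pixel"],1),d[0]["mask"].sum())
    c=(s["position"]);u=proj(c,p)[0]
    a,b=int(u[0])-50,int(u[1])-45
    cv2.imwrite(f"pics/c_{n}.png",cv2.resize(im[b:b+90,a:a+100],(400,360),interpolation=cv2.INTER_CUBIC)[:,:,::-1])
import sys
cv2.imwrite(f"pics/{sys.argv[1]}.png",np.hstack([cv2.imread("pics/c_scene.png"),cv2.imread("pics/c_side.png")]))
E
python3 chk.py c1
```

```text
t 12.82 pos [ 0.5557 -0.0507  0.0715] shift [-0.0013 -0.001   0.0115] turn [ 0.0013 -0.0004 -0.0001] F [0.8 0.7 0.3]
scene cover 0.6 [254.6 168.5] 271
scene panel 0.8 [270.4 189.2] 3942
side cover 0.74 [242.6 222.5] 238
side panel 0.85 [245.6 241.3] 3032
```

View pics/c1.png

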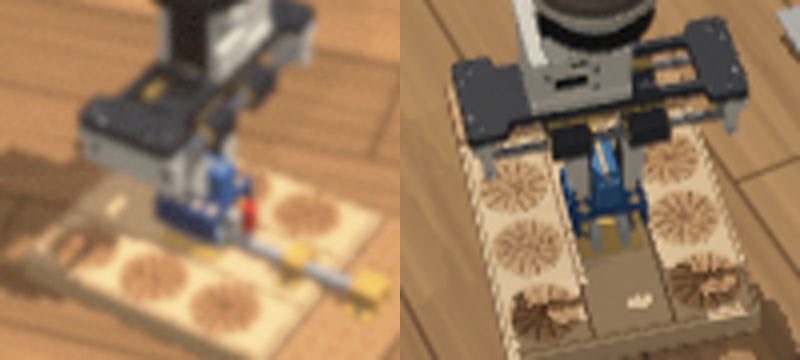

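The cover hovers over the cheeks, aligned, with the knob just ahead of it. I make a small correction and then touch down.

Call:
jog_arm --motion '[[[-0.001,-0.0007,0.002,0,0,0,1],[-0.001,-0.0007,0.004,0,0,0,1],[-0.001,-0.0007,0.006,0,0,0,1],[-0.001,-0.0007,0.007,0,0,0,1],[-0.001,-0.0007,0.008,0,0,0,1],[-0.001,-0.0007,0.008,0,0,0,1],[-0.001,-0.0007,0.008,0,0,0,1]]]'

```text
clock: 13.8
position: [0.5553, -0.0517, 0.0639]
ee_rot: [2.463, 1.948, 0.003]
force: [-1.6, 1.0, 14.4]
width: 0.212
gripper_force: 55.0
```

Call:
jog_arm --motion '[[[0,0,0.001,0,0,0,1],[0,0,0.002,0,0,0,1],[0,0,0.002,0,0,0,1],[0,0,0.002,0,0,0,1]]]'

```text
clock: 14.13
position: [0.5555, -0.0517, 0.0622]
ee_rot: [2.463, 1.948, 0.004]
force: [-2.8, -0.3, 15.7]
width: 0.213
gripper_force: 55.0
```

Call:
jog_arm --motion '[[[0,-0.0008,0.001,0,0,0,1],[0,-0.0008,0.002,0,0,0,1],[0,-0.0008,0.004,0,0,0,1],[0,-0.0008,0.006,0,0,0,1],[0,-0.0008,0.008,0,0,0,1],[0,-0.0008,0.009,0,0,0,1],[0,-0.0008,0.01,0,0,0,1],[0,-0.0008,0.01,0,0,0,1]]]'

```text
clock: 14.8
position: [0.5541, -0.0513, 0.0522]
ee_rot: [2.464, 1.949, 0.003]
force: [-4.2, 1.1, 22.1]
width: 0.214
gripper_force: 55.0
```

Call:
jog_arm --motion '[[[0,0,0.001,0,0,0,1],[0,0,0.002,0,0,0,1],[0,0,0.003,0,0,0,1],[0,0,0.003,0,0,0,1]]]'

```text
clock: 15.13
position: [0.5541, -0.0513, 0.052]
ee_rot: [-2.464, -1.948, -0.006]
force: [-17.1, 3.5, 63.2]
width: 0.217
gripper_force: 55.0
```

Call:
jog_arm --motion '[[[0,0,-0.001,0,0,0,1],[0,0,-0.0022,0,0,0,1],[0,-0.0003,-0.0022,0,0,0,1],[0,-0.0003,-0.0022,0,0,0,1],[0,-0.0003,-0.0022,0,0,0,1],[0,-0.0003,-0.0022,0,0,0,1]]]'

```text
clock: 15.63
position: [0.5541, -0.0513, 0.0521]
ee_rot: [2.464, 1.949, 0.004]
force: [-6.6, 1.5, 31.4]
width: 0.214
gripper_force: 55.0
```

```bash
python3 - <<'E'
from h import *
s=observe();T=s["position"];print(T,s["force"])
p=camera_params("wrist");im=get_image("wrist")
x0=(.5662,-.0005,-.232)
for P in([0,-.011,.066],[0,.03,.04]):
    print(P,(proj(place(np.array([P]),x0),p,True)[0]*1.5625).round(1))
for P in([.027,-.025,.048],[-.027,-.025,.048]):
    print(P,(proj(place(np.array([P]),x0),p,True)[0]*1.5625).round(1))
cv2.imwrite("pics/w6.png",cv2.resize(im,(800,600),interpolation=cv2.INTER_CUBIC)[:,:,::-1])
E
```

```text
[ 0.55408106 -0.05131285  0.05212826] [-6.63838488  1.53196659 31.37520248]
[0, -0.011, 0.066] [403.1 274.7]
[0, 0.03, 0.04] [402.9 150.1]
[0.027, -0.025, 0.048] [477.9 304.7]
[-0.027, -0.025, 0.048] [327.6 304.6]
```

View pics/w6.png

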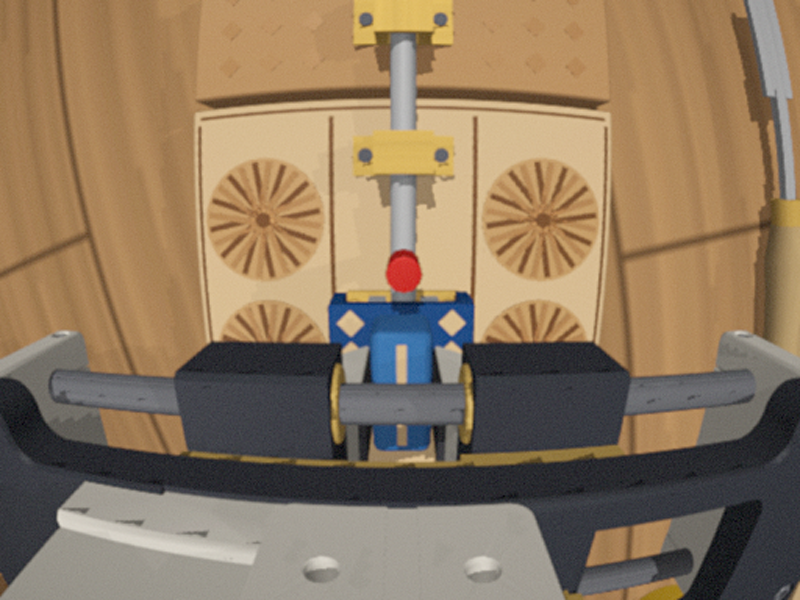

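The cover sits flush around the clip, with its roof front at row 302 and columns 330–473. That is within about 1 mm of where it belongs relative to the knob at (403,270). The bolt is still in the keeper and the press is steady at 31 N.

```bash
python3 -c "
from cell import *
print(sign_off())"
```

```text
the job is handed in; nothing more can be done
None
```

The bolt is fully home in its keeper, and the blue cover is snapped fully home on the clip base and still held down with about 31 N. The job was handed in at about 16 s, though the press peaked at about 63 N at the wrist, through the gripped cover, before I eased it off.

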